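# Shim a pouring table level

## Robot

A 7-joint arm with a two-finger parallel gripper is mounted at the origin on a cart in front of the work surface, level with it; the furniture and walls round the work are solid. World frame = base frame: x ahead of the robot, y to its left, z up, the work surface at z = 0. Lengths are in m, angles in rad, forces in N, time in s.
With the tool pointing down it reaches from about 0.4 to 0.85 m from the base axis. Payload 10.4 kg.
Tool frame: the origin (TCP) lies between the finger pads; the fingertips stand 11 mm ahead of it and the grasp point (between the pads) lies 8 mm behind it (tip_reach is the distance from the TCP to the fingertips, in m); z points along the fingers, y is the line along which they close (so a half turn about z gives the same grasp; the last joint's range is limited). The gripper opens to 85 mm and grips with 20 to 120 N. Pads are 22 mm wide; open, the fingers measure 114 mm over their backs; the gripper's body (76 mm by 85 mm) begins 54 mm behind the grasp point. The pads swing forward as they close: fully open they stand 13 mm farther back than shut.
Start: joints at [-1.263, 0.332, -0.065, 1.46, 0.022, 1.35, -0.088], TCP at [0.203, 0.591, 0.242] pointing down, gripper open.
Joint ranges: [-2.6, 2.6], [-0.5, 2.12], [-1.47, 1.34], [0.16, 2.42], [-1.27, 4.41], [0.06, 2.06], [-2.6, 2.6]. Speed limits (rad/s): [2.22, 2.22, 2.79, 2.79, 3.14, 3.14, 3.14].

## Interface

Orientations are given as a unit quaternion [x, y, z, w].
In Python, from workcell import * gives the robot as it stands.
- The arm moves only by the shell command python3 -m inch 'ROWS' [OPENING] [FORCE]. ROWS is JSON, a list of rows, each an object with "slide": the shift along the world's x, y, z in m, a list of three; "yaw": the turn about the world's z in rad. A call has 1 to 20 rows; each row is the pose to reach, as a shift and turn from the pose commanded when the call began; what a row does not reach only later rows make up. A row lasts 1/12 s, in which the tool goes at most 41.7 mm and 7.16 degrees, less where a joint would pass 70% of its speed; a pose out of reach is approached as far as the arm can. A call with a gripper value outside its range is refused whole. OPENING is the closure in counts, from 0 (fully open) to 255 (shut), set as the call begins (- or left out, the last holds). The fingers move at their own pace and stop on an object; FORCE is the grip in N (left out, the last holds). Time passes only in rows, so rows that repeat a pose let the fingers close. It gives the time, the measured TCP pose, the force, the opening and the grip force at its end, in the units of the state.
- get_obs(): the state, without advancing time (a new reading comes with each control period).
- camera(name): name is "scene" or "top" or "wrist"; returns a dict with "frame" (384x512x3 uint8, red, green, blue), "fx", "fy", "cx", "cy" (pixels), "extrinsics" (4x4, takes a point from world to camera coordinates). Camera axes: x right, y down, z forward; pixel columns grow to the right and rows downward; lengths in m; the calibration is good to about 2 mm. A picture is of the moment at which its call begins. There is no depth.
- hand_in(): hands the job in; it is judged then, once.
The state is a dict: "clock": time; "joint_pos": joint angles; "joint_velocities": joint speeds; "tau": joint torques, N m; "position": TCP position; "ee_rot": TCP orientation; "ft_force": force on the tool from outside, world axes, zero at the start; "torque": the same for the moment, N m; "grip_width": opening from 0.0 (shut) to 1.0 (fully open); "grasp_force": force on a finger pad.
Only numpy, scipy, OpenCV 4.12 (cv2) and the standard library are available. Lean on these libraries where they do the work, as an engineer would, in place of code of your own. Each camera call takes 0.05 s, during which the arm holds its last target. There are 200 camera calls.

## Task

The small aluminium pouring table is low at its foot. Lay the spirit level on the middle of the table, lengthwise between the two scribed lines so that it points from the hinge to the foot, and let go of it; then gently push the wedge, thin end first, under the foot until the bubble stands centred between its two marks, and leave both there. Lift the table only with the wedge, never with the hand, press nothing hard, and do not knock over the dropper bottle.

Things in the scene. Friction and masses are not known exactly. Their poses are not given: they have to be found in the camera images.
- stand: (All sizes here in mm.) Grey fixed stand of the tilting table. Origin: on the worktop straight below the table's foot; +y points along the worktop from foot to hinge, x across, z up. Under the plate the space is free from x = -45 to +45 to y = 190. Foot: a steel screw with a 16 mm ball end at x = y = 0, locked at an unknown length: its lowest point is 11 to 18 above the worktop when the table is level, 5 to 12 at the start.
- hinge_pin (a point): Middle of the hinge pin, on the stand at y = 220, z = 45. The aluminium plate (122 wide along x, 235 long, 8 thick, about 1 kg) turns about it. At the start its free end (edge at y = -15) is low by 0.028 rad, 6 mm at the foot, and rests on two posts at x = +-57, y = 118.
- lay_spot (a point): Fixed to the stand (axes as stand) at x = 0, y = 110, z = 49: middle of the plate's top when the table is level; at the start the plate lies 3 mm lower here. The scribed lines run along y at x = +-30.
- level_mid (a point): Centre of the spirit level (14 above its underside), a loose aluminium bar 130 long (x), 24 wide (y), 28 high, 0.26 kg, with a vial window in the top. Grasp it across its width. Its x axis runs along the bar.
- bubble (a joint): Place of the pale bubble (12 long) along the level's x axis, in m from the middle of the vial: 0 = centred; positive = towards the level's +x end. It floats to the higher end, 0.0005 m per 0.001 rad, stops at +-0.024, settles in about 1 s. Two black marks stand 8.5 mm either side of the middle, so it lies between them from -0.0025 to +0.0025.
- wedge_grip (a point): Grip point of the loose pale wooden wedge, on its flat tail, half-way up (11.5 above its underside), 27.5 from the tail's end. Wedge 185 long (x), 30 wide (y), 0.1 kg; x points to the thin tip, 157.5 from here. Grasp it across its width. From the tip (3 thick) it rises evenly to 23 thick over 130; the tail is 23 thick for the last 55.
- wedge_tip (a point): Middle of the wedge's thin edge, on its underside; axes as wedge_grip. Under the foot, 1 mm of push lifts the foot 0.154 mm and moves the bubble about 0.35 mm. Pushing takes about 5 to 15 N; the wedge holds by friction when let go.
- level: The whole level; origin at the centre of its underside, axes as level_mid.
- wedge: The whole wedge; origin at the middle of its underside, 92.5 behind the tip, axes as wedge_grip.
- dropper_mid (a point): Bystander: middle (50 above the worktop) of a loose dropper bottle 36 in diameter and 99 high, standing behind the wedge.
Things that resemble listed ones, but are neither listed nor needed, are in the scene too. Of the things that look like the wedge, the larger one is meant.

How it is judged:
By the outcome, as a careful person would: the job done as asked, in the order asked, and still so for the second after the job is handed in, with the robot touching nothing.
It also fails if it takes over 67 s, if anything falls off the work surface, if the arm or the gripper's body presses on something with over 40 N, if the wrist force passes 120 N, or if a joint passes its speed limit or range.

## Working session

There is one attempt and no reset: what is moved stays moved. The work goes in short steps, Python scripts to look and compute and a shell command to move; the robot and the scene stay as the last step left them, time stands still between calls to the robot, and variables do not carry over. Pictures are saved under pics/ and viewed, at most 10 in all, crops included, and the job is handed in when it is done.

```bash
mkdir -p pics
cat > h.py <<'E'
from workcell import *
import numpy as np, cv2
def ray(c,u,v):
    E=np.array(c["extrinsics"]);R=E[:3,:3];o=-R.T@E[:3,3]
    d=R.T@np.array([(u-c["cx"])/c["fx"],(v-c["cy"])/c["fy"],1]);return o,d
def onz(c,u,v,z):
    o,d=ray(c,u,v);return o+d*(z-o[2])/d[2]
def proj(c,p):
    E=np.array(c["extrinsics"]);q=E[:3,:3]@np.array(p)+E[:3,3]
    return np.array([c["fx"]*q[0]/q[2]+c["cx"],c["fy"]*q[1]/q[2]+c["cy"]])
def save(c,n): cv2.imwrite("pics/"+n,c["frame"][:,:,::-1])
E
python3 - <<'E'
from h import *
import pickle
o=get_obs();print({k:np.round(v,3).tolist() for k,v in o.items()})
cs={n:camera(n) for n in("scene","top","wrist")}
pickle.dump(cs,open("c0.pkl","wb"))
for n,c in cs.items():
    R=np.array(c["extrinsics"]);print(n,c["fx"],np.round(-R[:3,:3].T@R[:3,3],3),np.round(R[:3,:3],2).tolist())
save(cs["scene"],"scene0.png");save(cs["top"],"top0.png")
E
```

```text
{'clock': 0.0, 'joint_pos': [-1.263, 0.333, -0.065, 1.461, 0.022, 1.35, -0.089], 'joint_velocities': [-0.0, 0.0, -0.0, -0.0, 0.0, -0.001, 0.0], 'tau': [-0.001, -62.546, 0.049, -39.16, 0.016, 0.01, -0.0], 'position': [0.203, 0.591, 0.241], 'ee_rot': [0.165, 0.986, -0.001, -0.0], 'ft_force': [-0.475, 0.018, 0.545], 'torque': [0.039, -0.021, 0.009], 'grasp_force': 0.0, 'grip_width': 0.999}
scene 449.06642819700096 [-0.063 -0.698  0.969] [[0.78, -0.63, -0.0], [-0.44, -0.54, -0.71], [0.45, 0.56, -0.7]]
top 461.77845693233655 [0.299 0.055 1.309] [[-0.01, -1.0, 0.0], [-0.98, 0.01, -0.18], [0.18, -0.0, -0.98]]
wrist 268.90788891554934 [0.136 0.613 0.374] [[0.33, 0.95, -0.0], [0.91, -0.31, 0.28], [0.26, -0.09, -0.96]]
```

View pics/scene0.png

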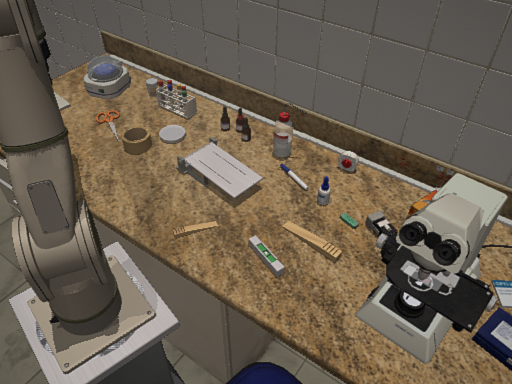

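View pics/top0.png

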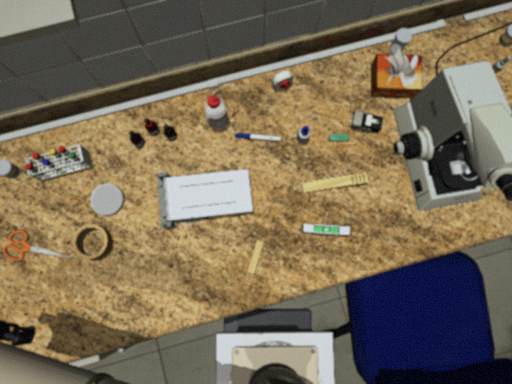

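The top view shows the table at (208,195), with its hinge on the left (165,200) and its foot edge on the right (252,191). The level is at (327,230) and the dropper bottle at (304,132).
Wedge lookalikes: the large one at (335,183) and a smaller, thinner one at (256,257). I choose the larger.
Level lookalikes: the pen (258,137) and the green eraser (338,137). I choose the bar with the green vial at (327,230).

Run:
```python
from h import *
import pickle
cs=pickle.load(open("c0.pkl","rb"))
t=cs["top"]["frame"][160:245,150:380,::-1]; s=cs["scene"]["frame"][135:280,165:350,::-1]
a=cv2.resize(t,None,fx=3.4,fy=3.4,interpolation=cv2.INTER_CUBIC);cv2.imwrite("pics/tc.png",a)
cv2.imwrite("pics/sc.png",cv2.resize(s,None,fx=4,fy=4,interpolation=cv2.INTER_CUBIC))
```

```text
(no output)
```

View pics/tc.png

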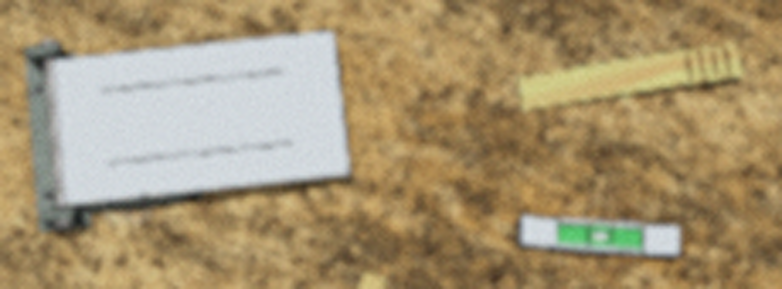

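View pics/sc.png

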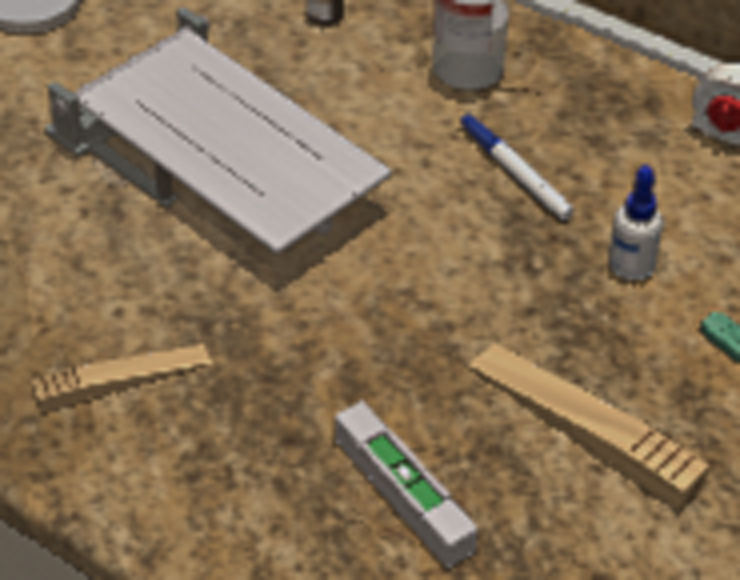

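The top crop shows the plate with corners near full-frame (164,177), (249,169), (253,212) and (168,221), and the level at (327,230). The large wedge's thin tip is at (303,188) and its grooved tail at (368,180). The tip already points at the foot, and the scene crop confirms the thin end and tail.

```bash
cat > m.py <<'E'
from h import *
def comp(m,seed):
    n,l,s,ce=cv2.connectedComponentsWithStats(m.astype(np.uint8),connectivity=4)
    ys,xs=np.nonzero(l); i=np.argmin((xs-seed[0])**2+(ys-seed[1])**2)
    return (l==l[ys[i],xs[i]]).astype(np.uint8)
def rectz(c,m,z,lim=None):
    cn=max(cv2.findContours(m,cv2.RETR_EXTERNAL,cv2.CHAIN_APPROX_NONE)[0],key=cv2.contourArea)
    P=np.array([onz(c,u,v,z)[:2] for u,v in cn[:,0,:]])
    return P
def mar(P):
    (cx,cy),(w,h),a=cv2.minAreaRect((P*1000).astype(np.float32))
    if w<h: w,h,a=h,w,a+90
    return np.round([cx,cy,w,h],1),round((a+90)%180-90,2)
E
python3 - <<'E'
from m import *
import pickle
cs=pickle.load(open("c0.pkl","rb"))
c=cs["top"];f=c["frame"];hsv=cv2.cvtColor(f,cv2.COLOR_RGB2HSV);H,S,V=cv2.split(hsv)
white=(S<45)&(V>150)
mp=comp(white,(208,205));P=rectz(c,mp,.046);print("plate",mar(P))
g=(H>45)&(H<80)&(S>90);ml=comp(g,(315,230));print("vial",mar(rectz(c,ml,.028)),ml.sum())
lv=comp(cv2.morphologyEx((white|g).astype(np.uint8),cv2.MORPH_CLOSE,np.ones((3,3))),(310,229));print("level",mar(rectz(c,lv,.028)))
w=(H>20)&(H<33)&(S>60)&(V>165)
w=cv2.morphologyEx(w.astype(np.uint8),cv2.MORPH_OPEN,np.ones((2,2)))
w=cv2.morphologyEx(w,cv2.MORPH_CLOSE,np.ones((5,5)));mw=comp(w,(330,184))
P=rectz(c,mw,.012);print("wedge z12",mar(P),mw.sum())
ys,xs=np.nonzero(mw)
for z,nm in((.023,"tail"),(.003,"tip")):
    Q=np.array([onz(c,u,v,z)[:2] for u,v in zip(xs,ys)])
    y=Q[:,1]
    sel=(y<y.min()+.05) if nm=="tail" else (y>y.max()-.05)
    print(nm,"y range",y.min(),y.max(),"mean",Q[sel].mean(0),"mar",mar(Q[sel]))
o=c["frame"].copy()
for m,col in((mp,(255,0,0)),(lv,(0,0,255)),(mw,(255,0,255))):
    o[cv2.morphologyEx(m,cv2.MORPH_GRADIENT,np.ones((2,2)))>0]=col
cv2.imwrite("pics/ov.png",cv2.resize(o[160:245,150:380,::-1],None,fx=3.4,fy=3.4,interpolation=cv2.INTER_NEAREST))
# scene triangulation of plate free-end corners / wedge/level centre
s=cs["scene"]
def tri(p,q):
    o1,d1=ray(c,*p);o2,d2=ray(s,*q);A=np.c_[d1,-d2];x=np.linalg.lstsq(A,o2-o1,rcond=None)[0]
    a,b=o1+d1*x[0],o2+d2*x[1];return np.round((a+b)/2,4),round(np.linalg.norm(a-b),4)
sc=lambda u,v:(165+(u+.5)/4-.5,135+(v+.5)/4-.5)
tc=lambda u,v:(150+(u+.5)/3.4-.5,160+(v+.5)/3.4-.5)
print("free far",tri(tc(334,32),sc(391,172)),"free near",tri(tc(350,176),sc(278,249)))
print("line ends far",tri(tc(102,90),sc(193,66)),tri(tc(283,71),sc(322,158)),"near",tri(tc(109,163),sc(137,102)),tri(tc(291,142),sc(264,194)))
print("wedge tip", tri(tc(521,81),sc(494,345)),tri(tc(526,109),sc(471,363)),"tail", tri(tc(737,44),sc(707,465)),tri(tc(743,75),sc(683,490)))
print("dropper",[onz(c,304,129,z).round(3).tolist() for z in(.099,0.05)])
E
```

```text
plate (array([526.4, 179.7, 240.5, 122.7]), -84.2)
vial (array([ 430.2, -131.3,   30.7,   11.2]), 89.45) 42
level (array([ 428. , -149.1,  128.7,   24.9]), 85.62)
wedge z12 (array([ 561.7, -184.2,  192.6,   32.6]), -81.4) 695
tail y range -0.27758735720999067 -0.08649930148738198 mean [ 0.56936784 -0.25309714] mar (array([ 569.4, -253.2,   48.8,   29.1]), 89.47)
tip y range -0.2827619972975831 -0.08870117813762772 mean [ 0.55252796 -0.11477808] mar (array([ 552.5, -115.1,   50.6,   31.7]), -80.96)
free far (array([0.5979, 0.0665, 0.0386]), np.float64(0.0006)) free near (array([0.478 , 0.0538, 0.0408]), np.float64(0.003))
line ends far (array([0.5488, 0.2566, 0.0478]), np.float64(0.0004)) (array([0.5643, 0.1087, 0.0426]), np.float64(0.0004)) near (array([0.489 , 0.2498, 0.0462]), np.float64(0.0013)) (array([0.5043, 0.1024, 0.0452]), np.float64(0.0004))
wedge tip (array([ 0.5624, -0.0917,  0.0028]), np.float64(0.001)) (array([ 0.5377, -0.0949,  0.004 ]), np.float64(0.0003)) tail (array([ 0.5882, -0.2717,  0.0217]), np.float64(0.0001)) (array([ 0.5617, -0.2755,  0.0206]), np.float64(0.0002))
dropper [[0.694, -0.088, 0.099], [0.71, -0.094, 0.05]]
```

View pics/ov.png

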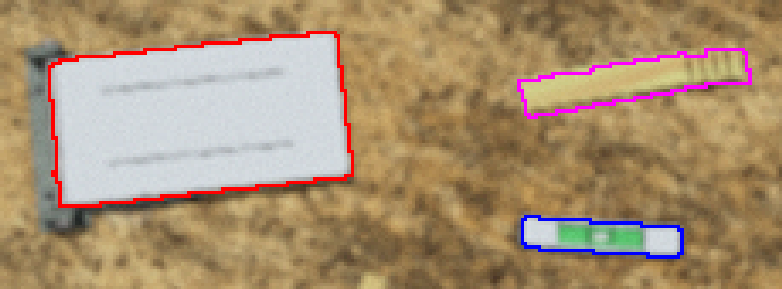

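The outlines fit and the sizes match: plate 122 wide, level 129×25, wedge about 185 long, and heights within about 3 mm. I'm heading for the level at (0.428,-0.149), with its long axis at 85.6°.

```bash
python3 -m inch '[{"slide":[0.247,-0.241,0],"yaw":-0.5},{"slide":[0.247,-0.241,0],"yaw":-0.5},{"slide":[0.247,-0.241,0],"yaw":-0.5},{"slide":[0.247,-0.241,0],"yaw":-0.6},{"slide":[0.247,-0.241,0],"yaw":-0.7},{"slide":[0.247,-0.241,0],"yaw":-0.8},{"slide":[0.247,-0.241,0],"yaw":-0.9},{"slide":[0.247,-0.241,0],"yaw":-1.0},{"slide":[0.225,-0.74,-0.04],"yaw":-1.316},{"slide":[0.225,-0.74,-0.04],"yaw":-1.316},{"slide":[0.225,-0.74,-0.04],"yaw":-1.316},{"slide":[0.225,-0.74,-0.04],"yaw":-1.316},{"slide":[0.225,-0.74,-0.04],"yaw":-1.316},{"slide":[0.225,-0.74,-0.04],"yaw":-1.316},{"slide":[0.225,-0.74,-0.04],"yaw":-1.316},{"slide":[0.225,-0.74,-0.04],"yaw":-1.316},{"slide":[0.225,-0.74,-0.04],"yaw":-1.316},{"slide":[0.225,-0.74,-0.04],"yaw":-1.316},{"slide":[0.225,-0.74,-0.04],"yaw":-1.316},{"slide":[0.225,-0.74,-0.04],"yaw":-1.316}]'
```

```text
clock: 1.82
position: [0.4275, -0.1419, 0.203]
ee_rot: [0.733, 0.68, 0.001, 0.0]
ft_force: [1.0, 0.6, -0.2]
grip_width: 0.999
grasp_force: 0.0
```

Run:
```python
from h import *
import pickle,workcell
print(tip_reach if 'tip_reach' in globals() else [n for n in dir(workcell) if n[0]!='_'])
o=get_obs();print(o["clock"],o["position"].round(4) if hasattr(o["position"],'round') else o["position"],np.round(o["ee_rot"],4),np.round(o["ft_force"],2),np.round(o["joint_pos"],3))
cs=pickle.load(open("c0.pkl","rb"));c,s=cs["top"],cs["scene"]
def tri(p,q):
    o1,d1=ray(c,*p);o2,d2=ray(s,*q);A=np.c_[d1,-d2];x=np.linalg.lstsq(A,o2-o1,rcond=None)[0]
    a,b=o1+d1*x[0],o2+d2*x[1];return np.round((a+b)/2,3),round(np.linalg.norm(a-b),3)
for p in((400,147),(405,147),(412,145)): print(tri(p,(413,233)),tri(p,(385,228)))
w=camera("wrist");save(w,"w1.png")
```

```text
0.011
1.8167 [ 0.4275 -0.1419  0.203 ] [7.334e-01 6.798e-01 5.000e-04 0.000e+00] [ 0.99  0.63 -0.23] [-0.545 -0.084  0.744  1.985  0.06   1.219  0.1  ]
(array([ 0.667, -0.37 ,  0.113]), np.float64(0.074)) (array([ 0.637, -0.339,  0.136]), np.float64(0.014))
(array([ 0.66 , -0.376,  0.125]), np.float64(0.066)) (array([ 0.63 , -0.346,  0.148]), np.float64(0.007))
(array([ 0.656, -0.385,  0.138]), np.float64(0.051)) (array([ 0.625, -0.355,  0.163]), np.float64(0.006))
```

View pics/w1.png

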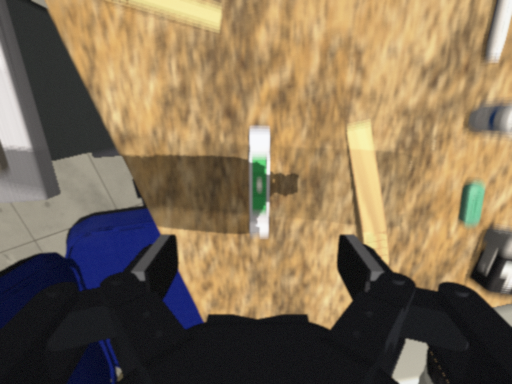

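The wrist view shows the level at (259,181), upright between the open fingers, the large wedge at (368,185) and the smaller wedge at (175,10). I'll cross-check the level and wedge positions from this view.

Run:
```python
from m import *
c=camera("wrist");f=c["frame"];H,S,V=cv2.split(cv2.cvtColor(f,cv2.COLOR_RGB2HSV))
g=(H>45)&(H<80)&(S>90)
lv=(g|((S<45)&(V>150))).astype(np.uint8); lv[:,:235]=0; lv[:,285:]=0; lv[:110]=0; lv[250:]=0
lv=comp(cv2.morphologyEx(lv,cv2.MORPH_CLOSE,np.ones((5,5))),(259,140))
print("level",mar(rectz(c,lv,.028)),cv2.boundingRect(lv),"vial",mar(rectz(c,comp(g,(259,170)),.028)))
for p,z in(((350,124),.003),((370,121),.003),((386,240),.023),((364,250),.023)): print(onz(c,*p,z).round(4))
```

```text
level (array([ 428.1, -148.9,  128.9,   25.3]), 85.95) (248, 117, 23, 109) vial (array([ 428. , -148.6,   66.8,   14.4]), 85.18)
[ 0.5416 -0.1024  0.003 ]
[ 0.5655 -0.1009  0.003 ]
[ 0.5825 -0.2495  0.023 ]
[ 0.5548 -0.2614  0.023 ]
```

```bash
python3 -m inch '[{"slide":[0,0,-0.04],"yaw":0},{"slide":[0,0,-0.08],"yaw":0},{"slide":[0,0,-0.12],"yaw":0},{"slide":[0,0,-0.12],"yaw":0},{"slide":[0,0,-0.12],"yaw":0},{"slide":[0,0,-0.12],"yaw":0}]'
```

```text
clock: 2.42
position: [0.4292, -0.1401, 0.0849]
ee_rot: [0.734, 0.68, 0.0, 0.001]
ft_force: [-0.1, 0.4, 1.0]
grip_width: 1.0
grasp_force: 0.0
```

```bash
python3 -m inch '[{"slide":[-0.001,-0.009,-0.03],"yaw":0},{"slide":[-0.001,-0.009,-0.055],"yaw":0},{"slide":[-0.001,-0.009,-0.068],"yaw":0},{"slide":[-0.001,-0.009,-0.068],"yaw":0},{"slide":[-0.001,-0.009,-0.068],"yaw":0}]' && python3 -m inch '[{"slide":[0,0,0],"yaw":0},{"slide":[0,0,0],"yaw":0},{"slide":[0,0,0],"yaw":0},{"slide":[0,0,0],"yaw":0},{"slide":[0,0,0],"yaw":0},{"slide":[0,0,0],"yaw":0},{"slide":[0,0,0],"yaw":0},{"slide":[0,0,0],"yaw":0},{"slide":[0,0,0],"yaw":0},{"slide":[0,0,0],"yaw":0}]' 255 30
```

```text
clock: 2.83
position: [0.4287, -0.1489, 0.017]
ee_rot: [0.733, 0.68, 0.001, 0.001]
ft_force: [0.3, -0.4, 1.2]
grip_width: 1.002
grasp_force: 0.0
clock: 3.67
position: [0.4278, -0.1489, 0.0156]
ee_rot: [0.733, 0.68, 0.0, 0.0]
ft_force: [-1.0, 1.7, 6.7]
grip_width: 0.275
grasp_force: 29.7
```

```bash
python3 -m inch '[{"slide":[0,0,0.02],"yaw":0},{"slide":[0,0,0.05],"yaw":0},{"slide":[0,0,0.09],"yaw":0},{"slide":[0.011,0.037,0.11],"yaw":0.02},{"slide":[0.022,0.075,0.11],"yaw":0.04},{"slide":[0.033,0.112,0.11],"yaw":0.06},{"slide":[0.043,0.149,0.11],"yaw":0.08},{"slide":[0.054,0.187,0.11],"yaw":0.1},{"slide":[0.065,0.224,0.11],"yaw":0.12},{"slide":[0.076,0.261,0.11],"yaw":0.14},{"slide":[0.086,0.298,0.11],"yaw":0.16},{"slide":[0.0975,0.325,0.11],"yaw":0.177},{"slide":[0.0975,0.336,0.11],"yaw":0.177},{"slide":[0.0975,0.336,0.11],"yaw":0.177},{"slide":[0.0975,0.336,0.11],"yaw":0.177},{"slide":[0.0975,0.336,0.11],"yaw":0.177}]'
python3 - <<'E'
from m import *
o=get_obs();print(o["position"],o["joint_velocities"].round(2) if hasattr(o["joint_velocities"],'round') else '')
c=camera("top");save(c,"t2.png")
f=c["frame"];H,S,V=cv2.split(cv2.cvtColor(f,cv2.COLOR_RGB2HSV))
s=camera("scene");w=camera("wrist")
cv2.imwrite("pics/mix.png",np.hstack([s["frame"][100:300,120:370,::-1],w["frame"][:200,130:390,::-1]]))
E
```

```text
clock: 5.0
position: [0.5245, 0.1854, 0.1248]
ee_rot: [0.671, 0.741, -0.001, 0.0]
ft_force: [-0.6, -0.5, -2.9]
grip_width: 0.274
grasp_force: 30.9
[0.52447268 0.18538288 0.12481001] [ 0.01 -0.01  0.01  0.   -0.   -0.    0.  ]
```

View pics/mix.png

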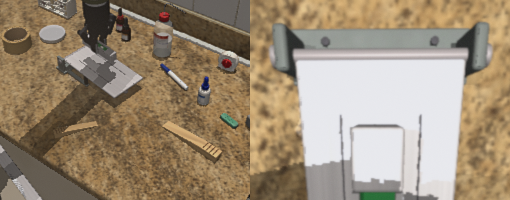

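The wrist view (right half) shows the level at column 378, between the scribed lines at 340 and 421 and parallel to them. Lowering it now.

```bash
python3 -m inch '[{"slide":[0.001,0.001,-0.02],"yaw":0},{"slide":[0.001,0.001,-0.04],"yaw":0},{"slide":[0.001,0.001,-0.05],"yaw":0},{"slide":[0.001,0.001,-0.056],"yaw":0},{"slide":[0.001,0.001,-0.056],"yaw":0},{"slide":[0.001,0.001,-0.056],"yaw":0}]'; python3 -m inch '[{"slide":[0,0,-0.001],"yaw":0},{"slide":[0,0,-0.002],"yaw":0},{"slide":[0,0,-0.003],"yaw":0},{"slide":[0,0,-0.003],"yaw":0}]'
```

```text
clock: 5.65
position: [0.526, 0.1879, 0.0696]
ee_rot: [0.671, 0.742, 0.0, 0.0]
ft_force: [0.5, -0.2, -2.2]
grip_width: 0.271
grasp_force: 30.8
clock: 5.98
position: [0.5258, 0.1882, 0.0662]
ee_rot: [0.67, 0.742, 0.0, 0.0]
ft_force: [0.1, -0.3, -2.7]
grip_width: 0.274
grasp_force: 30.8
```

```bash
python3 -m inch '[{"slide":[0,0,-0.001],"yaw":0},{"slide":[0,0,-0.0015],"yaw":0},{"slide":[0,0,-0.0015],"yaw":0}]';python3 -m inch '[{"slide":[0,0,-0.001],"yaw":0},{"slide":[0,0,-0.001],"yaw":0}]'
```

```text
clock: 6.23
position: [0.5257, 0.188, 0.0645]
ee_rot: [0.671, 0.742, -0.0, -0.0]
ft_force: [-0.2, -0.3, -2.9]
grip_width: 0.272
grasp_force: 30.8
clock: 6.4
position: [0.5258, 0.1881, 0.0635]
ee_rot: [0.671, 0.742, 0.0, 0.0]
ft_force: [0.3, -0.2, -1.7]
grip_width: 0.274
grasp_force: 31.0
```

Contact is starting. One more small step, then open.

```bash
python3 -m inch '[{"slide":[0,0,-0.0007],"yaw":0},{"slide":[0,0,-0.0007],"yaw":0}]'; python3 -m inch '[{"slide":[0,0,0],"yaw":0},{"slide":[0,0,0],"yaw":0},{"slide":[0,0,0],"yaw":0},{"slide":[0,0,0],"yaw":0},{"slide":[0,0,0],"yaw":0},{"slide":[0,0,0],"yaw":0},{"slide":[0,0,0.01],"yaw":0},{"slide":[0,0,0.03],"yaw":0},{"slide":[0,0,0.06],"yaw":0},{"slide":[0,0,0.09],"yaw":0},{"slide":[0,0,0.09],"yaw":0},{"slide":[0,0,0.09],"yaw":0}]' 0
```

```text
clock: 6.57
position: [0.5259, 0.188, 0.0631]
ee_rot: [0.671, 0.742, 0.0, 0.0]
ft_force: [0.1, -0.8, 1.4]
grip_width: 0.272
grasp_force: 31.5
clock: 7.57
position: [0.5268, 0.1885, 0.1552]
ee_rot: [0.671, 0.742, 0.002, 0.0]
ft_force: [-0.4, -0.0, -0.9]
grip_width: 1.0
grasp_force: 0.0
```

```bash
python3 -m inch '[{"slide":[0.004,-0.04,0],"yaw":0.01},{"slide":[0.008,-0.08,0],"yaw":0.02},{"slide":[0.012,-0.12,0],"yaw":0.03},{"slide":[0.016,-0.16,0],"yaw":0.045},{"slide":[0.02,-0.2,0],"yaw":0.045},{"slide":[0.024,-0.24,0],"yaw":0.045},{"slide":[0.028,-0.28,0],"yaw":0.045},{"slide":[0.032,-0.32,0],"yaw":0.045},{"slide":[0.037,-0.36,0],"yaw":0.045},{"slide":[0.041,-0.4,0],"yaw":0.045},{"slide":[0.045,-0.43,0],"yaw":0.045},{"slide":[0.045,-0.4375,0],"yaw":0.045},{"slide":[0.045,-0.4375,0],"yaw":0.045},{"slide":[0.045,-0.4375,0],"yaw":0.045},{"slide":[0.045,-0.4375,0],"yaw":0.045}]'
python3 - <<'E'
from m import *
import pickle
o=get_obs();print(o["position"],np.abs(o["joint_velocities"]).max())
cs={n:camera(n) for n in("scene","top","wrist")};pickle.dump(cs,open("c1.pkl","wb"))
c=cs["wrist"];f=c["frame"];H,S,V=cv2.split(cv2.cvtColor(f,cv2.COLOR_RGB2HSV))
w=((H>18)&(H<33)&(S>60)&(V>165)).astype(np.uint8)
w=cv2.morphologyEx(cv2.morphologyEx(w,cv2.MORPH_OPEN,np.ones((4,4))),cv2.MORPH_CLOSE,np.ones((7,7)))
u,v=proj(c,[.56,-.18,.012]);print("proj",u,v);mw=comp(w,(u,v))
ys,xs=np.nonzero(mw);print(xs.min(),xs.max(),ys.min(),ys.max(),mw.sum())
for r in range(ys.min(),ys.max(),12):
    k=xs[ys==r];print(r,k.min(),k.max(),end="; ")
a=np.hstack([cv2.resize(cs["top"]["frame"][160:245,150:260,::-1],(396,306),interpolation=cv2.INTER_CUBIC),cv2.resize(f[:,:,::-1],(396,306))])
cv2.imwrite("pics/mix2.png",a)
E
```

```text
clock: 8.82
position: [0.571, -0.2473, 0.1523]
ee_rot: [0.653, 0.757, 0.0, -0.001]
ft_force: [0.1, 1.4, 0.4]
grip_width: 1.004
grasp_force: 0.0
[ 0.57096152 -0.24727589  0.15227834] 0.011947683078872631
proj 256.9879310811657 115.13752100656858
247 306 8 177 4934
8 276 280; 20 248 288; 32 248 278; 44 249 279; 56 249 279; 68 249 277; 80 248 277; 92 248 277; 104 248 277; 116 247 276; 128 248 276; 140 248 275; 152 247 275; 164 250 275; 176 265 274;
```

View pics/mix2.png

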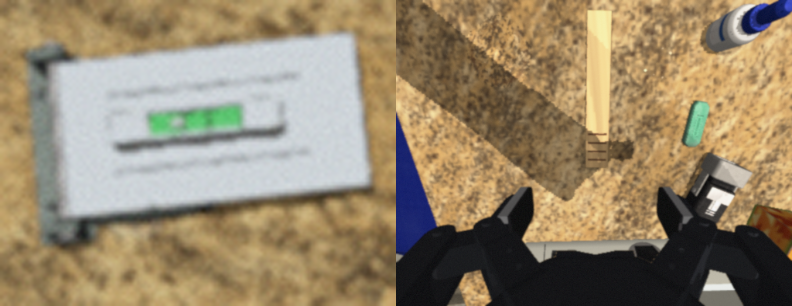

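The left half (top view) shows the level lying lengthwise between the lines, with its bubble towards the hinge. The right half (wrist view) shows the wedge with its tail centred between the fingers and clear free space around it.

Run:
```python
from m import *
import pickle
c=pickle.load(open("c1.pkl","rb"))["wrist"];f=c["frame"]
h=.003
def zt(y): # top height along wedge from tip y
    return np.clip(.003+20/130e3*1e3*(y)/1,0.003,.023)
C=[]
for r,u0,u1 in((32,248,278),(56,249,279),(80,248,277),(104,248,277),(128,248,276),(152,247,275)):
    z=.008
    for _ in range(4):
        p=onz(c,(u0+u1)/2,r,z); z=zt(-.096-p[1])
    C.append(p); 
C=np.array(C);print(C.round(4))
k=np.polyfit(C[:,1],C[:,0],1);print("slope deg",np.degrees(np.arctan(-k[0])))
b=f[:,258:270].astype(float).mean(1)
print("tip rows",[(r,b[r].astype(int).tolist()) for r in range(6,20,2)]);print("tail rows",[(r,b[r].astype(int).tolist()) for r in range(196,218,2)])
for r in(12,14): print(onz(c,263.5,r,.003))
for r in(206,208,210): print(onz(c,261,r,.023))
print("x at grip y -.249",np.polyval(k,-.249))
```

```text
[[ 0.5546 -0.1056  0.0045]
 [ 0.5586 -0.1262  0.0076]
 [ 0.5604 -0.1475  0.0109]
 [ 0.5637 -0.169   0.0142]
 [ 0.5666 -0.1911  0.0176]
 [ 0.569  -0.2138  0.0211]]
slope deg 7.475545984974933
tip rows [(6, [213, 181, 130]), (8, [199, 168, 121]), (10, [190, 160, 114]), (12, [210, 181, 126]), (14, [244, 234, 166]), (16, [246, 237, 170]), (18, [246, 237, 169])]
tail rows [(196, [138, 112, 77]), (198, [136, 109, 75]), (200, [89, 64, 44]), (202, [141, 113, 77]), (204, [141, 115, 78]), (206, [138, 112, 77]), (208, [138, 112, 77]), (210, [130, 106, 72]), (212, [161, 132, 89]), (214, [190, 156, 105]), (216, [216, 181, 122])]
[ 0.55247227 -0.08905542  0.003     ]
[ 0.55271992 -0.09064312  0.003     ]
[ 0.57739005 -0.2685398   0.023     ]
[ 0.57772126 -0.27069939  0.023     ]
[ 0.57805391 -0.27286835  0.023     ]
x at grip y -.249 0.5739811068769411
```

```bash
python3 -m inch '[{"slide":[0.003,0,-0.03],"yaw":-0.012},{"slide":[0.003,0,-0.07],"yaw":-0.012},{"slide":[0.003,0,-0.105],"yaw":-0.012},{"slide":[0.003,0,-0.125],"yaw":-0.012},{"slide":[0.003,0,-0.135],"yaw":-0.012},{"slide":[0.003,0,-0.136],"yaw":-0.012},{"slide":[0.003,0,-0.136],"yaw":-0.012},{"slide":[0.003,0,-0.136],"yaw":-0.012}]' && python3 -m inch '[{"slide":[0,0,0],"yaw":0},{"slide":[0,0,0],"yaw":0},{"slide":[0,0,0],"yaw":0},{"slide":[0,0,0],"yaw":0},{"slide":[0,0,0],"yaw":0},{"slide":[0,0,0],"yaw":0},{"slide":[0,0,0],"yaw":0},{"slide":[0,0,0],"yaw":0},{"slide":[0,0,0],"yaw":0}]' 255 35
```

```text
clock: 9.63
position: [0.5749, -0.2497, 0.0187]
ee_rot: [0.658, 0.753, 0.001, 0.001]
ft_force: [-0.9, -0.2, 0.0]
grip_width: 0.995
grasp_force: 0.0
clock: 10.38
position: [0.574, -0.2495, 0.0173]
ee_rot: [0.658, 0.753, 0.0, 0.0]
ft_force: [-1.7, 0.8, 4.8]
grip_width: 0.339
grasp_force: 36.0
```

```bash
python3 -m inch '[{"slide":[0,0,0.003],"yaw":0},{"slide":[-0.003,0.02,0.004],"yaw":-0.01},{"slide":[-0.006,0.045,0.004],"yaw":-0.02},{"slide":[-0.01,0.075,0.004],"yaw":-0.031},{"slide":[-0.014,0.105,0.004],"yaw":-0.031},{"slide":[-0.0173,0.125,0.004],"yaw":-0.031},{"slide":[-0.0173,0.1355,0.004],"yaw":-0.031},{"slide":[-0.0173,0.1355,0.004],"yaw":-0.031},{"slide":[-0.0173,0.1355,0.004],"yaw":-0.031}]'
python3 - <<'E'
from m import *
import pickle
o=get_obs();print(o["position"],2*np.degrees(np.arctan2(o["ee_rot"][1],o["ee_rot"][0]))-90)
cs={n:camera(n) for n in("scene","top","wrist")};pickle.dump(cs,open("c2.pkl","wb"))
c=cs["top"]
A=cv2.resize(c["frame"][160:245,150:340,::-1],None,fx=4,fy=4,interpolation=cv2.INTER_CUBIC)
cv2.imwrite("pics/t3.png",np.vstack([A,cv2.resize(cs["scene"]["frame"][140:200,165:355,::-1],None,fx=4,fy=4,interpolation=cv2.INTER_CUBIC)]))
E
```

```text
clock: 11.13
position: [0.5566, -0.1145, 0.021]
ee_rot: [0.67, 0.743, -0.0, 0.0]
ft_force: [0.2, 0.2, -0.8]
grip_width: 0.343
grasp_force: 35.2
[ 0.55660081 -0.11453916  0.02097908] 5.924447385141249
```

View pics/t3.png

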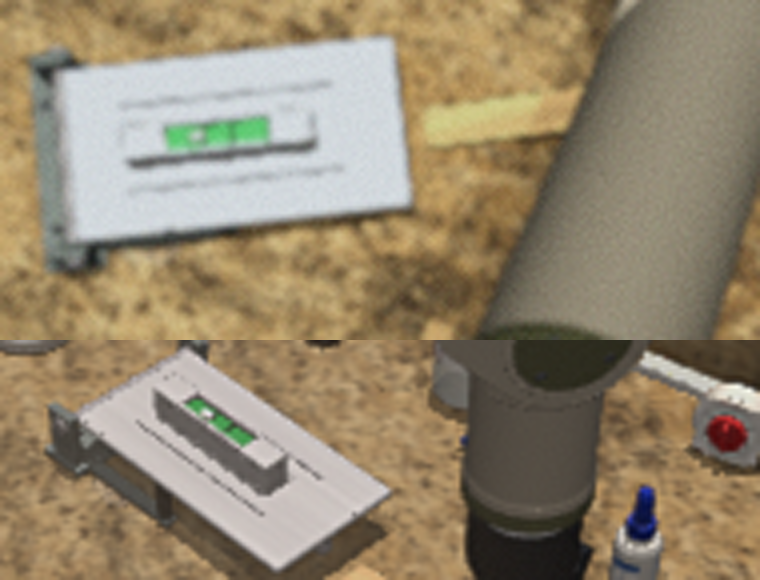

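The top view shows the wedge tip at (425,127), lined up with the foot below the plate's edge midpoint (402,122). The bubble is at the hinge end, about (200,133), and the dropper is still standing. Next I'll lower the wedge and set up a bubble meter.

```bash
cat > bub.py <<'E'
from h import *
from scipy.ndimage import map_coordinates
def prof(c,f,L,a,z):
    t=np.arange(-50,50.01,.5)/1e3; u=np.array([-np.sin(a),np.cos(a)]); n=np.array([u[1],-u[0]])
    P=[]
    for w in np.arange(-4,4.1,1)/1e3:
        q=np.array([proj(c,[*(L+u*s+n*w),z]) for s in t])
        P.append([map_coordinates(f[:,:,k],[q[:,1],q[:,0]],order=1) for k in range(3)])
    return t*1e3,np.mean(P,0)
def bubble(cam,n=4,L=(.526,.188),a=np.radians(5.9),z=.074,v=False):
    fr=[camera(cam) for _ in range(n)];c=fr[0];f=np.mean([x["frame"] for x in fr],0)
    H,S,V=cv2.split(cv2.cvtColor(f.astype(np.uint8),cv2.COLOR_RGB2HSV))
    t,(r,g,b)=prof(c,f,np.array(L),a,z)
    s=g-(r+b)/2; 
    i=np.nonzero(s>s.max()/2)[0]; e0,e1=t[i[0]],t[i[-1]]; mid=(e0+e1)/2
    k=(t>e0+5)&(t<e1-5); w=np.clip(s.max()*.85-s[k],0,None)
    dark=(r+g+b)[k]
    w2=np.clip(r[k]-np.percentile(r[k],30)-15,0,None)
    j=np.argmax(w2); kk=abs(t[k]-t[k][j])<9
    bc=(w2[kk]*t[k][kk]).sum()/w2[kk].sum()
    print(cam,"window",round(e0,1),round(e1,1),"mid",round(mid,2),"bubble rel mid",round(bc-mid,2),"(+ = hinge)")
    if v: print(np.c_[t,r,g,b][::4].astype(int).tolist())
E
python3 -m inch '[{"slide":[0,0,-0.002],"yaw":0},{"slide":[0,0,-0.004],"yaw":0},{"slide":[0,0,-0.004],"yaw":0}]'; python3 -c "
from bub import *
bubble('top',v=True);bubble('scene',v=True)"
```

```text
clock: 11.53
position: [0.5565, -0.1153, 0.0173]
ee_rot: [0.67, 0.742, -0.0, 0.0]
ft_force: [-2.9, -0.8, 8.5]
grip_width: 0.339
grasp_force: 36.3
top window -35.5 32.5 mid -1.5 bubble rel mid 14.27 (+ = hinge)
[[-50, 209, 216, 220], [-48, 209, 216, 220], [-46, 210, 216, 221], [-44, 210, 216, 221], [-42, 207, 214, 218], [-40, 198, 208, 209], [-38, 172, 196, 183], [-36, 139, 189, 152], [-34, 111, 188, 127], [-32, 99, 194, 118], [-30, 98, 198, 118], [-28, 98, 198, 119], [-26, 98, 197, 119], [-24, 99, 197, 119], [-22, 99, 197, 119], [-20, 98, 195, 118], [-18, 96, 192, 116], [-16, 94, 186, 112], [-14, 90, 175, 107], [-12, 88, 168, 104], [-10, 89, 169, 105], [-8, 95, 184, 112], [-6, 97, 192, 116], [-4, 98, 195, 117], [-2, 97, 193, 116], [0, 94, 189, 114], [2, 93, 185, 111], [4, 95, 177, 111], [6, 106, 166, 117], [8, 128, 170, 136], [10, 145, 178, 152], [12, 154, 188, 162], [14, 151, 192, 160], [16, 139, 193, 150], [18, 124, 194, 137], [20, 108, 196, 124], [22, 103, 198, 121], [24, 100, 200, 120], [26, 98, 200, 119], [28, 97, 199, 118], [30, 104, 194, 121], [32, 123, 188, 136], [34, 153, 18
[... 575 characters left out ...]
], [-18, 76, 98, 72], [-16, 76, 96, 72], [-14, 79, 111, 78], [-12, 82, 131, 84], [-10, 83, 138, 86], [-8, 81, 134, 84], [-6, 79, 132, 81], [-4, 79, 135, 82], [-2, 79, 129, 81], [0, 77, 111, 75], [2, 84, 106, 81], [4, 106, 119, 104], [6, 130, 142, 129], [8, 137, 157, 137], [10, 136, 160, 137], [12, 133, 157, 134], [14, 117, 149, 118], [16, 99, 144, 101], [18, 86, 139, 89], [20, 78, 137, 82], [22, 75, 139, 80], [24, 75, 135, 79], [26, 77, 120, 77], [28, 86, 106, 82], [30, 111, 113, 103], [32, 148, 141, 138], [34, 186, 176, 174], [36, 204, 195, 193], [38, 207, 198, 196], [40, 206, 197, 194], [42, 204, 196, 192], [44, 203, 195, 191], [46, 203, 195, 191], [48, 203, 195, 191], [50, 203, 195, 191]]
```

The meter reads +14.3 and +15.0 mm, against the expected +14. I'm starting the push along the table axis (-0.103, 0.995).

```bash
python3 -m inch '[{"slide":[-0.0005,0.005,0.0006],"yaw":0},{"slide":[-0.001,0.01,0.0006],"yaw":0},{"slide":[-0.0015,0.015,0.0006],"yaw":0},{"slide":[-0.0021,0.02,0.0006],"yaw":0},{"slide":[-0.0026,0.025,0.0006],"yaw":0},{"slide":[-0.0031,0.03,0.0006],"yaw":0},{"slide":[-0.0036,0.035,0.0006],"yaw":0},{"slide":[-0.0041,0.04,0.0006],"yaw":0},{"slide":[-0.0041,0.04,0.0006],"yaw":0},{"slide":[-0.0041,0.04,0.0006],"yaw":0}]'; python3 -m inch '[{"slide":[-0.0003,0.003,0],"yaw":0},{"slide":[-0.0006,0.006,0],"yaw":0},{"slide":[-0.0009,0.009,0],"yaw":0},{"slide":[-0.0012,0.012,0],"yaw":0},{"slide":[-0.0015,0.015,0],"yaw":0},{"slide":[-0.0015,0.015,0],"yaw":0},{"slide":[-0.0015,0.015,0],"yaw":0}]';  python3 -c "
from bub import *
bubble('top',2)"
```

```text
clock: 12.77
position: [0.5523, -0.0735, 0.0174]
ee_rot: [0.67, 0.743, 0.0, -0.0]
ft_force: [-0.0, 0.4, -1.3]
grip_width: 0.341
grasp_force: 35.2
clock: 13.35
position: [0.5508, -0.0585, 0.0174]
ee_rot: [0.67, 0.743, 0.0, -0.0]
ft_force: [0.3, -0.7, -0.9]
grip_width: 0.344
grasp_force: 35.2
top window -35.5 32.5 mid -1.5 bubble rel mid 14.3 (+ = hinge)
```

```bash
python3 -m inch '[{"slide":[-0.0002,0.002,-0.0004],"yaw":0},{"slide":[-0.0005,0.005,-0.0004],"yaw":0},{"slide":[-0.0008,0.0075,-0.0004],"yaw":0},{"slide":[-0.001,0.01,-0.0004],"yaw":0},{"slide":[-0.001,0.01,-0.0004],"yaw":0}]'; python3 -m inch '[{"slide":[-0.0002,0.002,0],"yaw":0},{"slide":[-0.0005,0.005,0],"yaw":0},{"slide":[-0.0008,0.0075,0],"yaw":0},{"slide":[-0.001,0.01,0],"yaw":0},{"slide":[-0.001,0.01,0],"yaw":0}]';  python3 -c "
from bub import *
bubble('top',2)"
```

```text
clock: 13.87
position: [0.55, -0.0507, 0.0173]
ee_rot: [0.67, 0.742, -0.0, 0.001]
ft_force: [-0.2, -5.6, 1.3]
grip_width: 0.34
grasp_force: 35.4
clock: 14.28
position: [0.549, -0.0408, 0.0173]
ee_rot: [0.67, 0.742, -0.0, 0.001]
ft_force: [-0.4, -6.4, 1.8]
grip_width: 0.344
grasp_force: 35.4
top window -35.0 33.0 mid -1.0 bubble rel mid 12.17 (+ = hinge)
```

In contact at about 6 N, and the bubble is starting to move. Continuing slowly.

```bash
python3 -m inch '[{"slide":[-0.0002,0.002,0],"yaw":0},{"slide":[-0.0004,0.004,0],"yaw":0},{"slide":[-0.0006,0.006,0],"yaw":0},{"slide":[-0.0008,0.008,0],"yaw":0},{"slide":[-0.001,0.01,0],"yaw":0},{"slide":[-0.0012,0.012,0],"yaw":0},{"slide":[-0.0014,0.014,0],"yaw":0},{"slide":[-0.0014,0.014,0],"yaw":0},{"slide":[-0.0014,0.014,0],"yaw":0},{"slide":[-0.0014,0.014,0],"yaw":0},{"slide":[-0.0014,0.014,0],"yaw":0},{"slide":[-0.0014,0.014,0],"yaw":0},{"slide":[-0.0014,0.014,0],"yaw":0},{"slide":[-0.0014,0.014,0],"yaw":0},{"slide":[-0.0014,0.014,0],"yaw":0},{"slide":[-0.0014,0.014,0],"yaw":0},{"slide":[-0.0014,0.014,0],"yaw":0},{"slide":[-0.0014,0.014,0],"yaw":0},{"slide":[-0.0014,0.014,0],"yaw":0}]';  python3 -c "
from bub import *
bubble('top',4);bubble('scene',4)"
```

```text
clock: 15.97
position: [0.5476, -0.0268, 0.0173]
ee_rot: [0.67, 0.742, -0.0, 0.001]
ft_force: [-0.1, -7.2, 0.6]
grip_width: 0.336
grasp_force: 35.4
top window -34.5 33.0 mid -0.75 bubble rel mid 3.13 (+ = hinge)
scene window -35.5 29.5 mid -3.0 bubble rel mid 3.77 (+ = hinge)
```

```bash
python3 -m inch '[{"slide":[-0.0002,0.002,0],"yaw":0},{"slide":[-0.0004,0.004,0],"yaw":0},{"slide":[-0.0006,0.006,0],"yaw":0},{"slide":[-0.0008,0.008,0],"yaw":0},{"slide":[-0.0008,0.008,0],"yaw":0},{"slide":[-0.0008,0.008,0],"yaw":0},{"slide":[-0.0008,0.008,0],"yaw":0},{"slide":[-0.0008,0.008,0],"yaw":0},{"slide":[-0.0008,0.008,0],"yaw":0},{"slide":[-0.0008,0.008,0],"yaw":0},{"slide":[-0.0008,0.008,0],"yaw":0},{"slide":[-0.0008,0.008,0],"yaw":0},{"slide":[-0.0008,0.008,0],"yaw":0},{"slide":[-0.0008,0.008,0],"yaw":0},{"slide":[-0.0008,0.008,0],"yaw":0},{"slide":[-0.0008,0.008,0],"yaw":0},{"slide":[-0.0008,0.008,0],"yaw":0}]';  python3 -c "
from bub import *
bubble('top',6);bubble('scene',6)"
```

```text
clock: 17.78
position: [0.5468, -0.0189, 0.0173]
ee_rot: [0.67, 0.742, -0.0, 0.001]
ft_force: [0.9, -7.3, 0.3]
grip_width: 0.343
grasp_force: 35.4
top window -34.5 33.5 mid -0.5 bubble rel mid 0.65 (+ = hinge)
scene window -35.0 29.0 mid -3.0 bubble rel mid 0.98 (+ = hinge)
```

Nearly centred. I'll let go, retreat upward and check from above with the wrist camera.

```bash
python3 -m inch '[{"slide":[0,0.0005,0],"yaw":0},{"slide":[0,0.0005,0],"yaw":0},{"slide":[0,0.0005,0],"yaw":0},{"slide":[0,0.0005,0],"yaw":0},{"slide":[0,0.0005,0],"yaw":0},{"slide":[0,0.0005,0],"yaw":0},{"slide":[0,0.0005,0],"yaw":0},{"slide":[0,0.0005,0.01],"yaw":0},{"slide":[0,0.0005,0.03],"yaw":0},{"slide":[0,0.0005,0.06],"yaw":0},{"slide":[0,0.0005,0.1],"yaw":0},{"slide":[0,0.0005,0.14],"yaw":0},{"slide":[0,0.0005,0.18],"yaw":0},{"slide":[-0.003,0.04,0.21],"yaw":0},{"slide":[-0.007,0.08,0.21],"yaw":0},{"slide":[-0.01,0.12,0.21],"yaw":0},{"slide":[-0.014,0.16,0.21],"yaw":0},{"slide":[-0.016,0.185,0.21],"yaw":0},{"slide":[-0.016,0.185,0.21],"yaw":0},{"slide":[-0.016,0.185,0.21],"yaw":0}]' 0
python3 - <<'E'
from bub import *
c=camera("wrist");u,v=proj(c,[.526,.188,.077]);print(u,v)
f=c["frame"]; save(c,"w4.png")
y0=max(0,int(v)-60);x0=int(u)-40
cv2.imwrite("pics/w4c.png",cv2.resize(f[y0:int(v)+60,x0:int(u)+40,::-1],None,fx=4.5,fy=4.5,interpolation=cv2.INTER_CUBIC))
E
```

```text
clock: 20.05
position: [0.5302, 0.1696, 0.2275]
ee_rot: [0.669, 0.744, -0.0, 0.0]
ft_force: [-0.1, -1.6, 0.3]
grip_width: 0.997
grasp_force: 0.0
255.9483640749091 163.11945716517056
```

View pics/w4c.png

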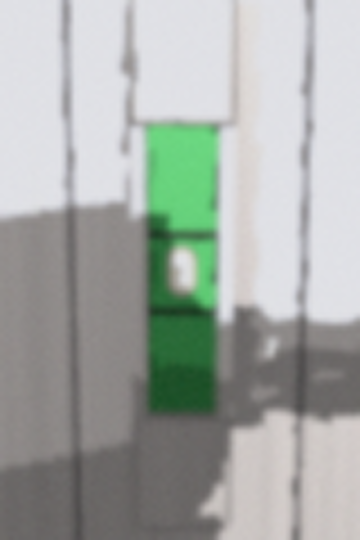

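The wrist crop shows the marks at rows 235 and 312 and the bubble spanning rows 245–297. That is about 0.5 mm from centred, and the level is parallel between the scribed lines. Last, I'll check that the bottle is unmoved and the bubble steady, then hand in.

```bash
python3 -m inch '[{"slide":[0,0,0],"yaw":0},{"slide":[0,0,0],"yaw":0},{"slide":[0,0,0],"yaw":0},{"slide":[0,0,0],"yaw":0},{"slide":[0,0,0],"yaw":0},{"slide":[0,0,0],"yaw":0},{"slide":[0,0,0],"yaw":0},{"slide":[0,0,0],"yaw":0}]'
python3 - <<'E'
from m import *
import pickle
a=pickle.load(open("c0.pkl","rb"))["scene"];b=camera("scene")
for c in(a,b):
    H,S,V=cv2.split(cv2.cvtColor(c["frame"][170:210,312:336],cv2.COLOR_RGB2HSV));m=(H>105)&(H<130)&(S>100);print(m.sum(),np.argwhere(m).mean(0))
c=camera("wrist");f=c["frame"].astype(int)
x=256; R=f[115:200,254:258].mean(1)  # r,g,b along vial centre
print([(115+i,*r.astype(int)) for i,r in enumerate(R)][25:65:1])
E
```

```text
clock: 20.77
position: [0.5306, 0.168, 0.227]
ee_rot: [0.67, 0.743, 0.0, 0.0]
ft_force: [-1.1, -0.6, 0.8]
grip_width: 1.0
grasp_force: 0.0
71 [14.28169014 12.88732394]
67 [14.64179104 12.91044776]
[(140, np.int64(106), np.int64(213), np.int64(127)), (141, np.int64(106), np.int64(213), np.int64(126)), (142, np.int64(105), np.int64(212), np.int64(126)), (143, np.int64(105), np.int64(212), np.int64(125)), (144, np.int64(104), np.int64(211), np.int64(126)), (145, np.int64(104), np.int64(212), np.int64(125)), (146, np.int64(104), np.int64(211), np.int64(125)), (147, np.int64(103), np.int64(210), np.int64(124)), (148, np.int64(102), np.int64(209), np.int64(124)), (149, np.int64(102), np.int64(209), np.int64(123)), (150, np.int64(101), np.int64(207), np.int64(122)), (151, np.int64(97), np.int64(192), np.int64(116)), (152, np.int64(82), np.int64(143), np.int64(94)), (153, np.int64(69), np.int64(107), np.int64(75)), (154, np.int64(76), np.int64(146), np.int64(89)), (155, np.int64(117), np.int64(187), np.int64(126)), (156, np.int64(165), np.int64(193), np.int64(162)), (157, np.int64(200), np.i
[... 441 characters left out ...]
, (166, np.int64(127), np.int64(154), np.int64(125)), (167, np.int64(71), np.int64(126), np.int64(79)), (168, np.int64(48), np.int64(113), np.int64(62)), (169, np.int64(36), np.int64(85), np.int64(47)), (170, np.int64(30), np.int64(62), np.int64(37)), (171, np.int64(34), np.int64(83), np.int64(45)), (172, np.int64(40), np.int64(101), np.int64(52)), (173, np.int64(41), np.int64(105), np.int64(55)), (174, np.int64(40), np.int64(105), np.int64(55)), (175, np.int64(40), np.int64(106), np.int64(55)), (176, np.int64(42), np.int64(106), np.int64(56)), (177, np.int64(42), np.int64(107), np.int64(56)), (178, np.int64(41), np.int64(106), np.int64(55)), (179, np.int64(42), np.int64(106), np.int64(55))]
```

```bash
python3 -c "
from workcell import *
print(hand_in())"
```

```text
the job is handed in; nothing more can be done
None
```

The job is handed in: the level lies lengthwise between the scribed lines, the wedge is under the foot with the bubble about 0.7 mm from centre (2.5 mm allowed), both were let go, and the dropper bottle is still standing; it took about 21 s of the 67 s limit.

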